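# Set the depth stop to the sleeve and lock it

## Task

Set the stand's depth stop to the metal sleeve that stands under its rod: swing the clamp lever well open so that the rod is free, then push the rod down by its knob until its foot rests on top of the sleeve. Touch down gently, without pressing hard on the ground face or shifting any sleeve. Let go, then swing the clamp lever back until it is firmly tight, so that the stop stays locked in touch with the sleeve.

Things in the scene. Friction and masses are not known exactly. Their poses are not given: they have to be found in the camera images.
- stand: Bench stand, fixed: bright plate 180x250x12 mm with a grey column at the back and a grey head (46 wide, top 213 mm up) reaching forward (-x) over the plate. Origin: middle of the plate's underside; x from the lever's side back to the column, y left, z up. Nothing but lever, rod and bolts stands above the head.
- rod_axis (a point): Point on the plate's top face (12 mm above the bench) straight below the stop rod; the sleeve to be measured stands here, the two others are parked about 85 mm to its left and right.
- stop_rod: Upright steel stop rod, 12 mm thick, sliding up and down in the head, with a black fluted knob on top, 26 mm across and 28 high. Origin: middle of the knob. Its black rubber foot, 15 mm across (gives 1 mm per 12 N), is on a screw with a lock nut, set in or out: the foot's face is 153 mm, give or take 13, below the origin. Unclamped it slides stiffly (about 3 N down, 6 N up) and stays where it is left; clamped, it does not slide.
- lever_pivot (a point): Upright axis of the clamp lever, in the fork at the front of the head, at the height of lever_grip. It lies 24 mm in front of the rod's axis.
- lever_grip (a point): Middle of the black upright grip at the free end of the clamp lever, 15 mm thick, 37 high (its top is 14 mm above this point, the 9 mm flat lever arm begins 22 mm below). It swings level about lever_pivot at 88 mm.
- clamp_lever (a joint): Angle of the clamp lever, rad; grows clockwise seen from above. 0 = wide open (lever to the right of the head and a little forward), 1.2 = straight forward, 1.45 = end stop. Its cam meets the rod at about 0.7: below 0.5 the rod is free, above 1.1 it is firmly tight. It stays where it is left; takes some 3 N at the grip when free and 5 N as it tightens.
- insert_0: Metal sleeve, cylinder 30 mm across, 115 high, loose, 0.62 kg, standing upright on the plate. Origin: middle of its underside, z along it. Its top is a ground face: more than 12 N of the foot on it marks it.
- insert_1: Metal sleeve, cylinder 30 mm across, 105 high, loose, 0.53 kg, otherwise like the first. Any of the three may be the one below the rod.
- insert_2: Metal sleeve, cylinder 26 mm across, 95 high, loose, 0.39 kg, otherwise like the first.
Mind the look-alikes: they are no part of the job. What is shaped like the insert_1 but black or purple is not meant.

How it is judged:
By the outcome, as a careful person would: the job done as asked, in the order asked, and still so for the second after the job is handed in, with the robot touching nothing.
It also fails if it takes over 67 s, if anything falls off the work surface, if the arm or the gripper's body presses on something with over 40 N, if the wrist force passes 120 N, or if a joint passes its speed limit or range.

## Robot

A 6-joint arm with a two-finger parallel gripper is mounted at the origin on a cart in front of the work surface, level with it; the furniture and walls round the work are solid. World frame = base frame: x ahead of the robot, y to its left, z up, the work surface at z = 0. Lengths are in mm, angles in rad, forces in N, time in s.
With the tool pointing down it reaches from about 350 to 775 mm from the base axis. Payload 7.3 kg.
Tool frame: the origin (TCP) lies at the very end of the fingers, on their centre line; the grasp point (between the pads) lies robot.grip_depth behind it (robot.grip_depth is the distance from the TCP to the grasp point, in mm); z points along the fingers, y is the line along which they close (so a half turn about z gives the same grasp; the last joint's range is limited). The gripper opens to 92 mm and grips with 3 to 60 N. Pads are 19 mm wide; open, the fingers measure 130 mm over their backs; the gripper's body (75 mm by 190 mm) begins 47 mm behind the grasp point.
Start: joints at [1.142, 0.342, 1.524, -0, 1.275, -0.146], TCP at [146.484, 504.17, 226.741] pointing down, gripper open.
Joint ranges: [-2.53, 2.53], [-0.77, 2.02], [0.04, 2.7], [-1, 4.14], [0.28, 2.66], [-3.11, 3.11]. Speed limits (rad/s): [2.57, 2.57, 3.14, 3.14, 3.14, 3.14].

## Interface

Orientations are given as a unit quaternion [w, x, y, z].
In Python, from station import get_obs, viewer, robot gives the robot as it stands.
- The arm moves only by the shell command python3 -m pendant 'ROWS' [OPENING]. ROWS is JSON, a list of rows, each an object of numbers: "x", "y", "z": the shift along the tool's x, y, z scaled (see below); "yaw": the turn about the tool's z scaled (see below). In form: [{"x": .., "y": .., "z": .., "yaw": ..}, ...]. A call has 1 to 12 rows; each row shifts and turns the commanded pose from where the row before left it, along the tool's axes as they then stand; what a row does not reach is not made up. The controller multiplies each number of a shift by 3 cm and each number of a turn by 1.5 rad. A row lasts 1/12 s, in which the tool goes at most 41.7 mm and 7.16 degrees, less where a joint would pass 70% of its speed; a pose out of reach is approached as far as the arm can. A call with a number of a shift or a turn outside -1 to 1 is refused whole. A call with a gripper value outside its range is refused whole. OPENING is the opening in per cent of the stroke, from 0 (shut) to 100 (fully open), set as the call begins (- or left out, the last holds). The fingers move at their own pace and stop on an object; the grip force is fixed at half the most. Time passes only in rows, so rows that do not move let the fingers close. It gives the time, the measured TCP pose, the force, the opening and the grip force at its end, in the units of the state.
- get_obs(): the state, without advancing time (a new reading comes with each control period).
- viewer.get_image(name): name is "side" or "top" or "wrist"; returns the picture (480x640x3 uint8, red, green, blue); there is no depth.
- viewer.camera_params(name): a dict with "fx", "fy", "cx", "cy" (pixels), "eye" and "rotation" of the camera in the world; the wrist camera has in their place "mount" (4x4, takes a point from camera to tool coordinates, whose origin is the TCP and whose axes are the flange's). Camera axes: x right, y down, z forward; pixel columns grow to the right and rows downward; lengths in mm; the calibration is good to about 2 mm. A picture is of the moment at which its call begins: read the wrist's pose just before it. camera_params takes no time and is no camera call.
- robot.finish_job(): hands the job in; it is judged then, once.
The state is a dict: "t": time; "joints": joint angles; "qvel": joint speeds; "joint_torque": joint torques, N m; "tool_pos": TCP position; "eef_rot": TCP orientation; "force": force on the tool from outside, world axes, zero at the start; "ft_torque": the same for the moment, N m; "gripper_width": opening from 0.0 (shut) to 1.0 (fully open); "gripper_force": force on a finger pad.
Only numpy, scipy, OpenCV 4.12 (cv2) and the standard library are available. Lean on these libraries where they do the work, as an engineer would, in place of code of your own. Each camera call takes 0.05 s, during which the arm holds its last target. There are 200 camera calls.

## Working session

There is one attempt and no reset: what is moved stays moved. The work goes in short steps, Python scripts to look and compute and a shell command to move; the robot and the scene stay as the last step left them, time stands still between calls to the robot, and variables do not carry over. Pictures are saved under pics/ and viewed, at most 10 in all, crops included, and the job is handed in when it is done.

```bash
mkdir -p pics
python3 - <<'E'
from station import get_obs, viewer, robot
import cv2,numpy as np
print(get_obs()); print(robot.grip_depth)
for n in("top","side"):
    cv2.imwrite(f"pics/{n}0.png",viewer.get_image(n)[:,:,::-1])
for n in("top","side","wrist"): print(n,viewer.camera_params(n))
E
```

```text
{'t': 0.0, 'joints': array([ 1.14201758e+00,  3.42713648e-01,  1.52503610e+00, -2.35678180e-05,
        1.27538510e+00, -1.45972905e-01]), 'qvel': array([-0.00158957,  0.00047283, -0.00077071,  0.00068281, -0.00141113,
        0.00058905]), 'joint_torque': array([-1.92736052e-04, -4.31245422e+01, -2.44220585e+01,  7.16987858e-02,
        5.62233967e-02, -1.41836672e-04]), 'tool_pos': array([146.30007916, 503.77324334, 226.04300953]), 'eef_rot': array([-2.07748631e-04,  1.40928724e-01,  9.90019444e-01, -7.42669920e-04]), 'force': array([-0.33193076,  0.72945295, -0.98591518]), 'ft_torque': array([0.01258413, 0.00502396, 0.04433625]), 'gripper_force': 0.0, 'gripper_width': 1.0043300944103624}
18.8
top {'fx': 547.5394403512165, 'fy': 547.5394403512165, 'cx': 316.36521448086006, 'cy': 241.21218324511543, 'eye': array([ 360.04427387,  -63.10921774, 1119.55430445]), 'rotation': array([ 0.07517816, -0.70068083,  0.70710597, -0.05827312])}
side {'fx': 589.0758242084955, 'fy': 589.0758242084955, 'cx': 322.2170290323054, 'cy': 233.2247489170942, 'eye': array([263.49148798, 518.46652245, 765.7680405 ]), 'rotation': array([ 0.08769235, -0.20039397,  0.8935624 , -0.39204406])}
wrist {'fx': 397.38540859319136, 'fy': 397.38540859319136, 'cx': 318.6428996866874, 'cy': 243.11501954580262, 'mount': array([[ 1.08438817e-04, -9.54640720e-01, -2.97760112e-01,
         8.06261198e+01],
       [ 9.99998564e-01, -4.00024464e-04,  1.64668901e-03,
         9.60200606e-01],
       [-1.69110771e-03, -2.97759863e-01,  9.54639306e-01,
        -1.57849343e+02],
       [ 0.00000000e+00,  0.00000000e+00,  0.00000000e+00,
         1.00000000e+00]])}
```

View pics/top0.png

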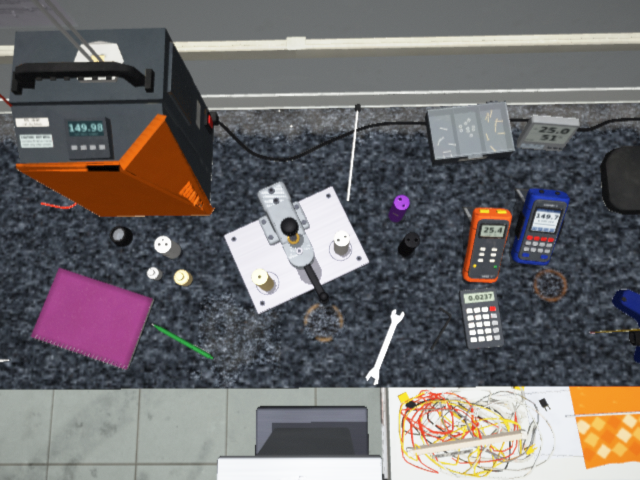

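View pics/side0.png

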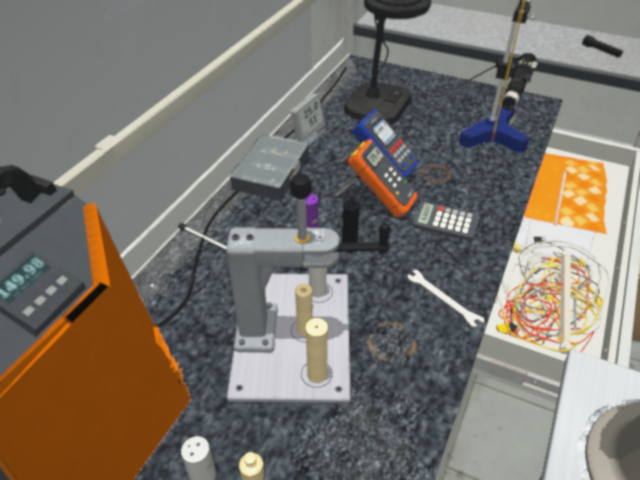

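```bash
cat > h.py <<'E'
import numpy as np,cv2
from station import get_obs, viewer, robot
from scipy.spatial.transform import Rotation as R
def cam(n,o=None):
    p=viewer.camera_params(n)
    if n=="wrist":
        o=o or get_obs(); T=np.array(p["mount"]); Rt=R.from_quat(o["eef_rot"],scalar_first=True).as_matrix()
        return p,Rt@T[:3,3]+o["tool_pos"],Rt@T[:3,:3]
    return p,p["eye"],R.from_quat(p["rotation"],scalar_first=True).as_matrix()
def ray(n,u,v,o=None):
    p,e,M=cam(n,o); d=M@np.array([(u-p["cx"])/p["fx"],(v-p["cy"])/p["fy"],1]); return e,d/np.linalg.norm(d)
def onz(n,u,v,z,o=None):
    e,d=ray(n,u,v,o); return e+d*(z-e[2])/d[2]
def tri(*rs):
    A=sum(np.eye(3)-np.outer(d,d) for e,d in rs); b=sum((np.eye(3)-np.outer(d,d))@e for e,d in rs); x=np.linalg.solve(A,b)
    return x,[round(float(np.linalg.norm((np.eye(3)-np.outer(d,d))@(x-e))),1) for e,d in rs]
def proj(n,P,o=None):
    p,e,M=cam(n,o); q=M.T@(np.array(P)-e); return p["fx"]*q[0]/q[2]+p["cx"],p["fy"]*q[1]/q[2]+p["cy"]
E
python3 - <<'E'
from h import *
np.set_printoptions(precision=1,suppress=True)
for u,v in((334,187),(369,263),(259,312),(225,236)): print(onz("top",u,v,12))
print("knobtop",tri(ray("top",290,226),ray("side",301,184)))
print("grip",tri(ray("top",320,297),ray("side",384,232)))
a=cv2.imread("pics/top0.png")[170:320,215:375]; cv2.imwrite("pics/c1.png",cv2.resize(a,None,fx=4,fy=4,interpolation=cv2.INTER_CUBIC)[:, :])
b=cv2.imread("pics/side0.png")[165:405,220:400]; b=cv2.resize(b,None,fx=2.5,fy=2.5,interpolation=cv2.INTER_CUBIC); cv2.imwrite("pics/c2.png",b)
E
```

```text
[687.5 -75.   12. ]
[ 525.6 -144.3   12. ]
[428.2  79.4  12. ]
[585.3 152.1  12. ]
knobtop (array([539.7,  -4.2, 306.9]), [0.0, 0.0])
grip (array([438.2, -47.6, 228.3]), [0.0, 0.0])
```

View pics/c1.png

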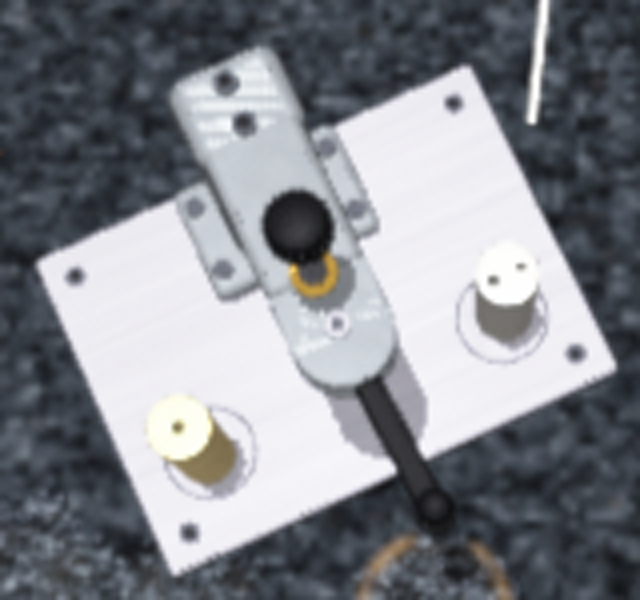

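View pics/c2.png

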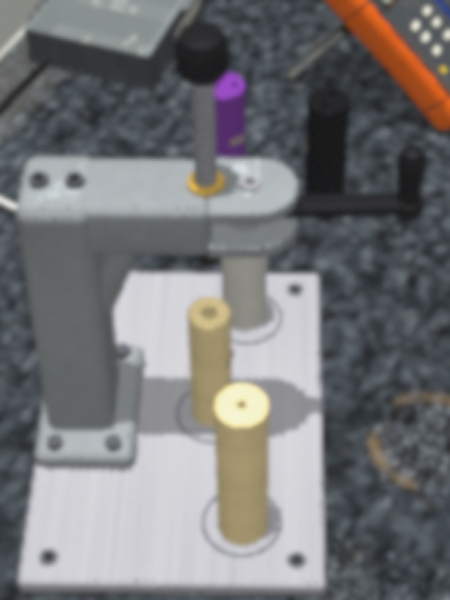

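The top and side pictures show the knob at top (290,226) and side (301,184), and the lever grip at top (320,297) and side (384,232). The lever is at about 1.2, straight forward. A slim brass sleeve stands under the rod, with the two other sleeves parked either side. I'm moving to above the grip.

```bash
python3 -m pendant '[{"z":-0.9},{"z":-0.9},{"z":-0.9},{"z":-0.8},{"x":-0.85,"y":-0.88},{"x":-0.85,"y":-0.88},{"x":-0.85,"y":-0.88},{"x":-0.85,"y":-0.88},{"x":-0.85,"y":-0.88},{"x":-0.85,"y":-0.88},{"x":-0.85,"y":-0.88},{"x":-0.85,"y":-0.88}]' 40
python3 -m pendant '[{"x":-0.85,"y":-0.88},{"x":-0.85,"y":-0.88},{"x":-0.85,"y":-0.88},{"x":-0.85,"y":-0.88},{"x":-0.85,"y":-0.88},{"x":-0.85,"y":-0.88},{"x":-0.85,"y":-0.88},{"x":-0.85,"y":-0.88},{"x":-0.85,"y":-0.88}]'
python3 -m pendant '[{"yaw":0.082},{"yaw":0.082},{"yaw":0.082},{"yaw":0.082},{"yaw":0.082},{"yaw":0.082},{"yaw":0.082},{"yaw":0.082},{"yaw":0.082},{"yaw":0.082}]'
python3 -m pendant '[{"yaw":0.082},{"yaw":0.082},{"yaw":0.082},{"yaw":0.082},{"yaw":0.082},{"yaw":0.082},{"yaw":0.082},{"yaw":0.082},{"yaw":0.082},{"yaw":0.082},{},{}]'
python3 - <<'E'
from h import *
o=get_obs(); im=viewer.get_image("wrist"); cv2.imwrite("pics/w1.png",im[:,:,::-1])
M=R.from_quat(o["eef_rot"],scalar_first=True).as_matrix(); print(M[:,0],o["joints"])
np.save("w1.npy",np.r_[o["tool_pos"],o["eef_rot"]])
print(proj("wrist",[438,-47.6,228],o),proj("wrist",[539.7,-4.2,307],o))
E
```

```text
[-9.60281778e-01  2.79032026e-01  1.88780926e-04] [ 1.14199537e+00  3.42635149e-01  1.52488288e+00 -3.52321790e-06
  1.27539503e+00 -1.46014092e-01]
(np.float64(-272.9904620963129), np.float64(828.6744565472158)) (np.float64(-279.7240585655571), np.float64(1110.6420135403))invalid input at $[0]: expected keys x, y, z, yaw
invalid input at $[0]: expected keys x, y, z, yaw
invalid input at $[0]: expected keys x, y, z, yaw
invalid input at $[0]: expected keys x, y, z, yaw
```

View pics/w1.png

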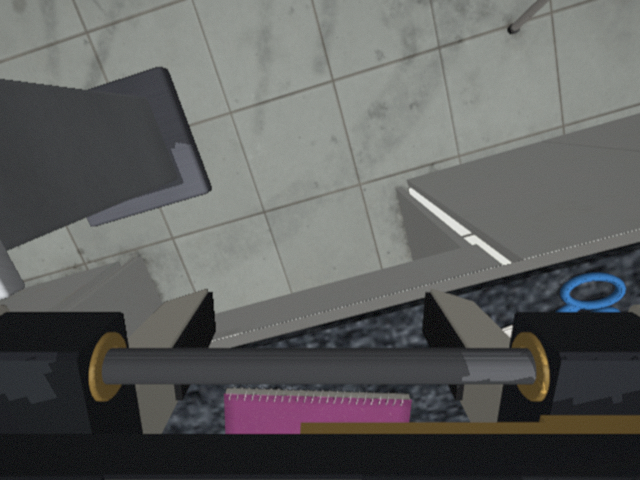

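All four keys are required in every row, so nothing moved. The picture shows only the floor and the fingers. I'm resending with full rows.

```bash
python3 -m pendant '[{"x":0,"y":0,"z":-0.9,"yaw":0},{"x":0,"y":0,"z":-0.9,"yaw":0},{"x":0,"y":0,"z":-0.9,"yaw":0},{"x":0,"y":0,"z":-0.8,"yaw":0},{"x":-0.85,"y":-0.88,"z":0,"yaw":0},{"x":-0.85,"y":-0.88,"z":0,"yaw":0},{"x":-0.85,"y":-0.88,"z":0,"yaw":0},{"x":-0.85,"y":-0.88,"z":0,"yaw":0},{"x":-0.85,"y":-0.88,"z":0,"yaw":0},{"x":-0.85,"y":-0.88,"z":0,"yaw":0},{"x":-0.85,"y":-0.88,"z":0,"yaw":0},{"x":-0.85,"y":-0.88,"z":0,"yaw":0}]' 40
python3 -m pendant '[{"x":-0.85,"y":-0.88,"z":0,"yaw":0},{"x":-0.85,"y":-0.88,"z":0,"yaw":0},{"x":-0.85,"y":-0.88,"z":0,"yaw":0},{"x":-0.85,"y":-0.88,"z":0,"yaw":0},{"x":-0.85,"y":-0.88,"z":0,"yaw":0},{"x":-0.85,"y":-0.88,"z":0,"yaw":0},{"x":-0.85,"y":-0.88,"z":0,"yaw":0},{"x":-0.85,"y":-0.88,"z":0,"yaw":0},{"x":-0.85,"y":-0.88,"z":0,"yaw":0}]'
python3 -m pendant '[{"x":0,"y":0,"z":0,"yaw":0.082},{"x":0,"y":0,"z":0,"yaw":0.082},{"x":0,"y":0,"z":0,"yaw":0.082},{"x":0,"y":0,"z":0,"yaw":0.082},{"x":0,"y":0,"z":0,"yaw":0.082},{"x":0,"y":0,"z":0,"yaw":0.082},{"x":0,"y":0,"z":0,"yaw":0.082},{"x":0,"y":0,"z":0,"yaw":0.082},{"x":0,"y":0,"z":0,"yaw":0.082},{"x":0,"y":0,"z":0,"yaw":0.082}]'
python3 -m pendant '[{"x":0,"y":0,"z":0,"yaw":0.082},{"x":0,"y":0,"z":0,"yaw":0.082},{"x":0,"y":0,"z":0,"yaw":0.082},{"x":0,"y":0,"z":0,"yaw":0.082},{"x":0,"y":0,"z":0,"yaw":0.082},{"x":0,"y":0,"z":0,"yaw":0.082},{"x":0,"y":0,"z":0,"yaw":0.082},{"x":0,"y":0,"z":0,"yaw":0.082},{"x":0,"y":0,"z":0,"yaw":0.082},{"x":0,"y":0,"z":0,"yaw":0.082},{"x":0,"y":0,"z":0,"yaw":0},{"x":0,"y":0,"z":0,"yaw":0}]'
python3 - <<'E'
from h import *
o=get_obs(); im=viewer.get_image("wrist"); cv2.imwrite("pics/w2.png",im[:,:,::-1])
M=R.from_quat(o["eef_rot"],scalar_first=True).as_matrix(); print(M[:,0],o["joints"])
np.save("w2.npy",np.r_[o["tool_pos"],o["eef_rot"]])
print(proj("wrist",[438,-47.6,228],o),proj("wrist",[539.7,-4.2,307],o))
E
```

```text
t: 1.15
tool_pos: [283.6, 242.8, 331.6]
eef_rot: [0.0, 0.141, 0.99, 0.0]
force: [0.4, 0.1, -0.2]
gripper_width: 0.401
gripper_force: 0.0
t: 1.9
tool_pos: [437.8, -49.7, 331.6]
eef_rot: [-0.0, 0.141, 0.99, 0.0]
force: [0.4, -0.0, -0.5]
gripper_width: 0.397
gripper_force: 0.0
t: 2.73
tool_pos: [437.3, -47.7, 331.5]
eef_rot: [-0.0, 0.689, 0.725, -0.0]
force: [0.5, -0.5, -0.7]
gripper_width: 0.401
gripper_force: 0.0
t: 3.73
tool_pos: [437.4, -47.8, 331.5]
eef_rot: [-0.0, 0.98, 0.2, -0.0]
force: [-1.2, -0.9, -0.2]
gripper_width: 0.399
gripper_force: 0.0
[ 9.20083279e-01  3.91722698e-01 -2.94623202e-04] [-2.83331746e-01  1.16161681e-01  1.53300199e+00  9.00162618e-05
  1.49288313e+00  8.84954411e-01]
(np.float64(320.19443694406584), np.float64(242.78214993228838)) (np.float64(320.7166781321), np.float64(45.14781122065645))
```

View pics/w2.png

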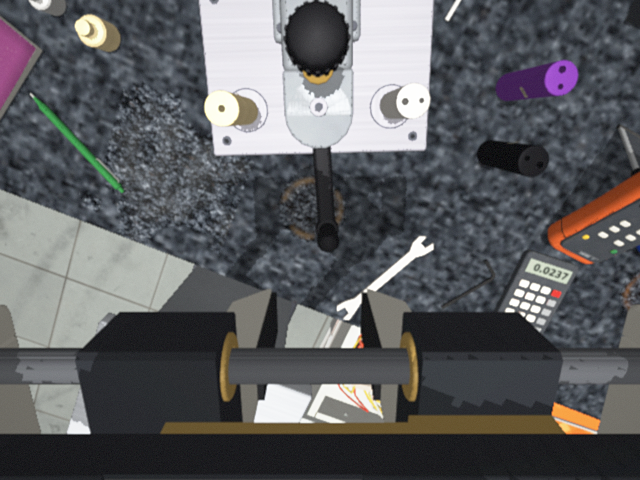

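The wrist view shows the grip top at about (328,234), the pivot screw at (319,106) and the knob top at (317,36), all within a few mm of the predictions.

Run:
```python
from h import *
np.set_printoptions(precision=1,suppress=True)
w=np.load("w2.npy"); o={"tool_pos":w[:3],"eef_rot":w[3:]}
g,r=tri(ray("top",215+434/4,170+504/4),ray("side",220+412/2.5,165+154/2.5),ray("wrist",328,235,o)); print("grip top",g,r)
k,r=tri(ray("top",215+298/4,170+226/4),ray("side",220+203/2.5,165+40/2.5),ray("wrist",317,36,o)); print("knob ~centre/top",k,r)
p=onz("wrist",319,106,214,o); print("pivot",p,onz("top",215+337/4,170+323/4,214),"ring",onz("top",215+314/4,170+275/4,213))
print("g-p",(g-p)[:2],np.hypot(*(g-p)[:2]),np.degrees(np.arctan2(*(g-p)[1::-1])))
M=R.from_quat(o["eef_rot"],scalar_first=True).as_matrix(); print("tool shift",M.T@(g-o["tool_pos"])/30)
for q in((565,465),): print("sleeve")
s=lambda u,v:(220+u/2.5,165+v/2.5)
print(onz("side",*s(210,308),107))
```

```text
grip top [441.7 -52.7 230.2] [2.1, 3.0, 4.7]
knob ~centre/top [539.2  -3.  312.6] [1.8, 0.5, 2.3]
pivot [520.  -11.7 214. ] [517.4 -13.1 214. ] ring [538.3  -3.3 213. ]
g-p [-78.3 -41. ] 88.37734539049592 -152.38601275781795
tool shift [0.1 0.2 3.4]
sleeve
[541.5  -7.2 107. ]
```

```bash
python3 -m pendant '[{"x":0.07,"y":0.14,"z":0,"yaw":0},{"x":0,"y":0,"z":0.8,"yaw":0},{"x":0,"y":0,"z":0.8,"yaw":0},{"x":0,"y":0,"z":0.8,"yaw":0},{"x":0,"y":0,"z":0.6,"yaw":0},{"x":0,"y":0,"z":0.5,"yaw":0},{"x":0,"y":0,"z":0.4,"yaw":0},{"x":0,"y":0,"z":0.3,"yaw":0},{"x":0,"y":0,"z":0.17,"yaw":0},{"x":0,"y":0,"z":0,"yaw":0},{"x":0,"y":0,"z":0,"yaw":0}]' 40
python3 -m pendant '[{"x":0,"y":0,"z":0,"yaw":0},{"x":0,"y":0,"z":0,"yaw":0},{"x":0,"y":0,"z":0,"yaw":0},{"x":0,"y":0,"z":0,"yaw":0}]' 22
python3 - <<'E'
from h import *
o=get_obs(); im=viewer.get_image("wrist"); cv2.imwrite("pics/w3.png",im[:,:,::-1]); print(o["ft_torque"])
E
```

```text
t: 4.7
tool_pos: [441.4, -50.9, 200.9]
eef_rot: [0.0, 0.98, 0.198, 0.0]
force: [1.1, 0.6, 1.2]
gripper_width: 0.397
gripper_force: 0.0
t: 5.03
tool_pos: [441.3, -50.9, 201.0]
eef_rot: [0.0, 0.98, 0.198, 0.0]
force: [0.2, 0.9, 0.3]
gripper_width: 0.229
gripper_force: 0.0
[-0.07571811  0.18911298 -0.03492487]
```

View pics/w3.png

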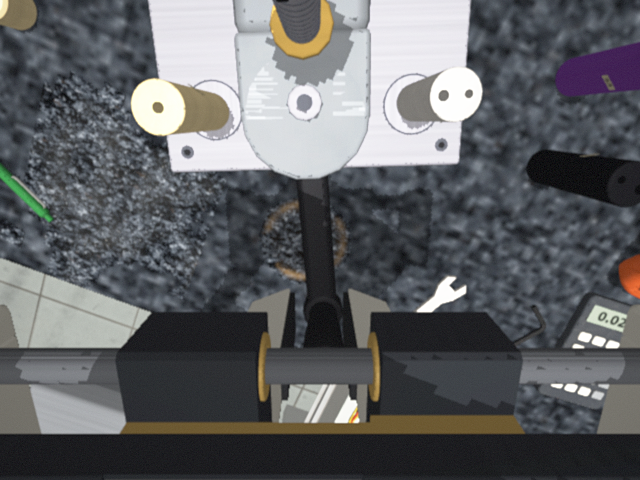

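The grip stands between the fingers at about (323,330), with the pivot screw at (304,103). Next I swing the lever open along its arc.

```bash
python3 -m pendant '[{"x":0.02,"y":0.204,"z":0,"yaw":-0.0465},{"x":0.02,"y":0.204,"z":0,"yaw":-0.0465},{"x":0.02,"y":0.204,"z":0,"yaw":-0.0465},{"x":0.02,"y":0.204,"z":0,"yaw":-0.0465},{"x":0.02,"y":0.204,"z":0,"yaw":-0.0465},{"x":0.02,"y":0.204,"z":0,"yaw":-0.0465},{"x":0.02,"y":0.204,"z":0,"yaw":-0.0465},{"x":0.02,"y":0.204,"z":0,"yaw":-0.0465}]'
python3 -m pendant '[{"x":0.02,"y":0.204,"z":0,"yaw":-0.0465},{"x":0.02,"y":0.204,"z":0,"yaw":-0.0465},{"x":0.02,"y":0.204,"z":0,"yaw":-0.0465},{"x":0.02,"y":0.204,"z":0,"yaw":-0.0465},{"x":0.02,"y":0.204,"z":0,"yaw":-0.0465},{"x":0.02,"y":0.204,"z":0,"yaw":-0.0465},{"x":0.02,"y":0.204,"z":0,"yaw":-0.0465},{"x":0,"y":0,"z":0,"yaw":0},{"x":0,"y":0,"z":0,"yaw":0}]'
python3 - <<'E'
from h import *
o=get_obs(); d=o["tool_pos"][:2]-[518.5,-12.5]; print(np.hypot(*d),np.degrees(np.arctan2(d[1],d[0]))%360,o["force"],o["joints"])
im=viewer.get_image("top"); cv2.imwrite("pics/t2.png",im[150:330,200:400,::-1])
E
```

```text
t: 5.75
tool_pos: [473.4, -86.5, 200.7]
eef_rot: [-0.001, 0.887, 0.462, -0.0]
force: [-1.9, 1.7, 1.9]
gripper_width: 0.22
gripper_force: 1.6
t: 6.5
tool_pos: [514.8, -99.6, 200.7]
eef_rot: [0.0, 0.751, 0.661, 0.0]
force: [0.4, 0.6, 0.6]
gripper_width: 0.219
gripper_force: 0.3
87.17814284130958 267.57504159844996 [0.35125315 0.64289273 0.56725445] [-3.37423586e-01  3.62889938e-01  1.56830427e+00  1.62171383e-04
  1.20961195e+00 -2.09839337e-01]
```

```bash
python3 -m pendant '[{"x":0,"y":-0.1,"z":0,"yaw":0},{"x":0,"y":0,"z":-0.3,"yaw":0},{"x":0,"y":0,"z":-0.6,"yaw":0},{"x":0,"y":0,"z":-0.8,"yaw":0},{"x":0,"y":0,"z":-1,"yaw":0},{"x":0,"y":0,"z":-1,"yaw":0},{"x":0,"y":0,"z":-0.94,"yaw":0}]'
python3 -m pendant '[{"x":0.7,"y":0.1,"z":0,"yaw":0},{"x":0.8,"y":0.1,"z":0,"yaw":0},{"x":0.8,"y":0.1,"z":0,"yaw":0},{"x":0.6,"y":0.1,"z":0,"yaw":0},{"x":0.4,"y":0.1,"z":0,"yaw":0},{"x":0,"y":0,"z":0,"yaw":0},{"x":0,"y":0,"z":0,"yaw":0}]' 0
python3 - <<'E'
from h import *
o=get_obs(); w=viewer.get_image("wrist")[:,:,::-1]; t=viewer.get_image("top")[150:330,200:400,::-1]
c=np.hstack([cv2.resize(w,(480,360)),cv2.resize(t,(320,288))[:,:] if 0 else cv2.copyMakeBorder(cv2.resize(t,(320,288)),0,72,0,0,cv2.BORDER_CONSTANT)])
cv2.imwrite("pics/w4.png",c)
print(proj("wrist",o["tool_pos"],o),proj("wrist",[539.2,-3.3,308],o),o["force"])
E
```

```text
t: 7.13
tool_pos: [511.0, -99.1, 342.3]
eef_rot: [0.0, 0.75, 0.661, 0.0]
force: [0.6, -0.9, 0.1]
gripper_width: 0.22
gripper_force: 0.0
t: 7.72
tool_pos: [538.7, -2.9, 340.0]
eef_rot: [0.0, 0.75, 0.662, -0.0]
force: [-0.5, 1.0, 0.8]
gripper_width: 0.002
gripper_force: 0.0
(np.float64(317.75140985319575), np.float64(314.264033172754)) (np.float64(318.9423574967572), np.float64(285.9158035747739)) [-0.48088239  0.95997779  0.80268486]
```

View pics/w4.png

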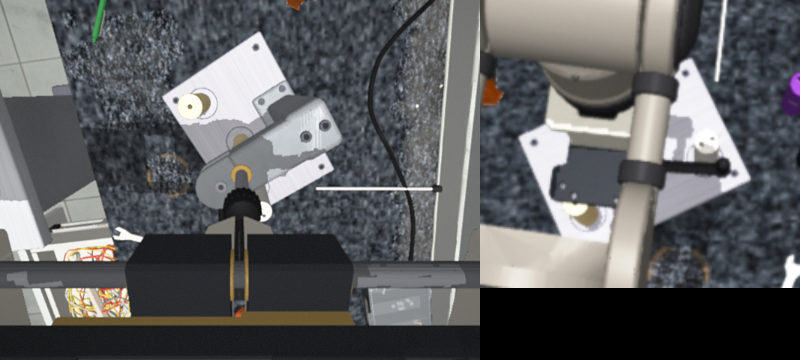

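The lever is wide open to the right and the closed fingertips are centred over the knob. I'm descending until they touch it.

```bash
Z='' ; python3 -m pendant '[{"x":0,"y":0,"z":0.3,"yaw":0},{"x":0,"y":0,"z":0.3,"yaw":0},{"x":0,"y":0,"z":0.2,"yaw":0},{"x":0,"y":0,"z":0,"yaw":0},{"x":0,"y":0,"z":0,"yaw":0}]'
python3 -m pendant '[{"x":0,"y":0,"z":0.06,"yaw":0},{"x":0,"y":0,"z":0.06,"yaw":0},{"x":0,"y":0,"z":0.04,"yaw":0}]'
python3 -m pendant '[{"x":0,"y":0,"z":0.06,"yaw":0},{"x":0,"y":0,"z":0.06,"yaw":0},{"x":0,"y":0,"z":0.04,"yaw":0}]'
python3 -m pendant '[{"x":0,"y":0,"z":0.06,"yaw":0},{"x":0,"y":0,"z":0.06,"yaw":0},{"x":0,"y":0,"z":0.04,"yaw":0}]'
```

```text
t: 8.23
tool_pos: [538.5, -3.1, 315.1]
eef_rot: [-0.001, 0.75, 0.661, -0.0]
force: [-0.4, -0.6, 0.1]
gripper_width: 0.007
gripper_force: 0.0
t: 8.48
tool_pos: [539.0, -2.9, 311.3]
eef_rot: [0.0, 0.75, 0.661, 0.0]
force: [-0.0, 0.4, 2.8]
gripper_width: 0.004
gripper_force: 1.2
t: 8.73
tool_pos: [539.0, -2.9, 306.3]
eef_rot: [0.0, 0.75, 0.661, 0.0]
force: [0.8, -0.5, 3.2]
gripper_width: 0.004
gripper_force: 1.2
t: 8.98
tool_pos: [539.0, -2.9, 301.2]
eef_rot: [0.0, 0.75, 0.661, 0.0]
force: [0.5, -1.4, 2.2]
gripper_width: 0.005
gripper_force: 1.2
```

```bash
python3 -m pendant '[{"x":0,"y":0,"z":0.06,"yaw":0},{"x":0,"y":0,"z":0.06,"yaw":0},{"x":0,"y":0,"z":0.04,"yaw":0}]'
python3 -m pendant '[{"x":0,"y":0,"z":0.06,"yaw":0},{"x":0,"y":0,"z":0.06,"yaw":0},{"x":0,"y":0,"z":0.03,"yaw":0},{"x":0,"y":0,"z":0,"yaw":0}]'
python3 - <<'E'
from h import *
b=viewer.get_image("side")[225:345,255:375,::-1]; cv2.imwrite("pics/s2.png",cv2.resize(b,None,fx=5,fy=5,interpolation=cv2.INTER_CUBIC))
for z in (107,117,127,137,147): u,v=proj("side",[539,-3.2,z]); print(z,round((u-255)*5),round((v-225)*5))
E
```

```text
t: 9.23
tool_pos: [539.0, -2.9, 296.4]
eef_rot: [0.0, 0.75, 0.661, 0.0]
force: [1.5, -0.8, 2.6]
gripper_width: 0.006
gripper_force: 1.2
t: 9.57
tool_pos: [538.6, -2.7, 291.7]
eef_rot: [-0.0, 0.75, 0.661, -0.0]
force: [0.5, -0.1, 1.1]
gripper_width: 0.006
gripper_force: 0.3
107 247 328
117 246 305
127 245 282
137 245 259
147 244 235
```

View pics/s2.png

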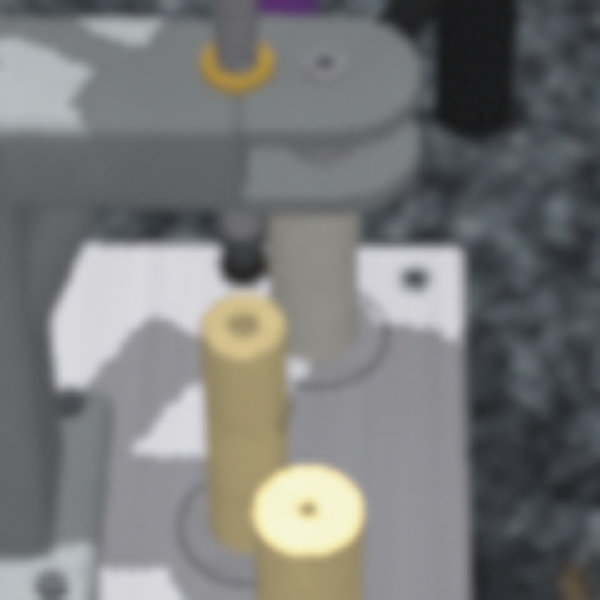

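The side picture shows the black foot's lower edge at (242,285) and the sleeve's top centre at (244,326). That leaves a gap of about 27 mm, over the 95 mm sleeve. I'm going down about 20 mm, then finely.

```bash
python3 -m pendant '[{"x":0,"y":0,"z":0.06,"yaw":0},{"x":0,"y":0,"z":0.08,"yaw":0},{"x":0,"y":0,"z":0.08,"yaw":0},{"x":0,"y":0,"z":0.08,"yaw":0},{"x":0,"y":0,"z":0.08,"yaw":0},{"x":0,"y":0,"z":0.06,"yaw":0},{"x":0,"y":0,"z":0.03,"yaw":0}]'
python3 -m pendant '[{"x":0,"y":0,"z":0.03,"yaw":0},{"x":0,"y":0,"z":0.03,"yaw":0},{"x":0,"y":0,"z":0.03,"yaw":0},{"x":0,"y":0,"z":0.03,"yaw":0}]'
python3 -m pendant '[{"x":0,"y":0,"z":0.015,"yaw":0},{"x":0,"y":0,"z":0.015,"yaw":0},{"x":0,"y":0,"z":0.015,"yaw":0},{"x":0,"y":0,"z":0.015,"yaw":0}]'
```

```text
t: 10.2
tool_pos: [538.6, -2.7, 277.6]
eef_rot: [-0.0, 0.75, 0.661, -0.0]
force: [-1.9, 0.4, 2.3]
gripper_width: 0.003
gripper_force: 1.1
t: 10.53
tool_pos: [538.8, -2.8, 274.4]
eef_rot: [-0.0, 0.75, 0.661, 0.0]
force: [-1.1, 0.9, 1.7]
gripper_width: 0.003
gripper_force: 1.2
t: 10.87
tool_pos: [538.8, -2.8, 272.6]
eef_rot: [-0.0, 0.75, 0.661, 0.0]
force: [-1.1, 0.9, 2.6]
gripper_width: 0.004
gripper_force: 1.1
```

```bash
ok(){ python3 -c "
from station import get_obs
import sys
o=get_obs();f=o['force'][2];print(round(o['tool_pos'][2],2),round(f,2));sys.exit(f>5.2)"; }
python3 -m pendant '[{"x":0,"y":0,"z":0.015,"yaw":0},{"x":0,"y":0,"z":0.015,"yaw":0}]' >/dev/null; ok &&
python3 -m pendant '[{"x":0,"y":0,"z":0.015,"yaw":0},{"x":0,"y":0,"z":0.015,"yaw":0}]' >/dev/null && ok &&
python3 -m pendant '[{"x":0,"y":0,"z":0.01,"yaw":0},{"x":0,"y":0,"z":0.005,"yaw":0}]' >/dev/null && ok &&
python3 -m pendant '[{"x":0,"y":0,"z":0.01,"yaw":0},{"x":0,"y":0,"z":0.005,"yaw":0}]' >/dev/null && ok &&
python3 -m pendant '[{"x":0,"y":0,"z":0.01,"yaw":0},{"x":0,"y":0,"z":0.005,"yaw":0}]' >/dev/null && ok &&
python3 -m pendant '[{"x":0,"y":0,"z":0.01,"yaw":0},{"x":0,"y":0,"z":0.005,"yaw":0}]' >/dev/null && ok &&
python3 -m pendant '[{"x":0,"y":0,"z":0.01,"yaw":0},{"x":0,"y":0,"z":0.005,"yaw":0}]' >/dev/null && ok &&
python3 -m pendant '[{"x":0,"y":0,"z":0.01,"yaw":0},{"x":0,"y":0,"z":0.005,"yaw":0}]' >/dev/null && ok &&
python3 -m pendant '[{"x":0,"y":0,"z":0.01,"yaw":0},{"x":0,"y":0,"z":0.005,"yaw":0}]' >/dev/null && ok &&
python3 -m pendant '[{"x":0,"y":0,"z":0.01,"yaw":0},{"x":0,"y":0,"z":0.005,"yaw":0}]' >/dev/null && ok &&
python3 -m pendant '[{"x":0,"y":0,"z":0.01,"yaw":0},{"x":0,"y":0,"z":0.005,"yaw":0}]' >/dev/null && ok
```

```text
271.67 3.19False
```

```bash
ok(){ python3 -c "
from station import get_obs
import sys
o=get_obs();f=o['force'][2];print(round(o['tool_pos'][2],2),round(f,2),flush=True);sys.exit(int(f>5.2))"; }
python3 -m pendant '[{"x":0,"y":0,"z":0.015,"yaw":0},{"x":0,"y":0,"z":0.015,"yaw":0}]' >/dev/null && ok &&
python3 -m pendant '[{"x":0,"y":0,"z":0.01,"yaw":0},{"x":0,"y":0,"z":0.005,"yaw":0}]' >/dev/null && ok &&
python3 -m pendant '[{"x":0,"y":0,"z":0.01,"yaw":0},{"x":0,"y":0,"z":0.005,"yaw":0}]' >/dev/null && ok &&
python3 -m pendant '[{"x":0,"y":0,"z":0.01,"yaw":0},{"x":0,"y":0,"z":0.005,"yaw":0}]' >/dev/null && ok &&
python3 -m pendant '[{"x":0,"y":0,"z":0.01,"yaw":0},{"x":0,"y":0,"z":0.005,"yaw":0}]' >/dev/null && ok &&
python3 -m pendant '[{"x":0,"y":0,"z":0.01,"yaw":0},{"x":0,"y":0,"z":0.005,"yaw":0}]' >/dev/null && ok &&
python3 -m pendant '[{"x":0,"y":0,"z":0.01,"yaw":0},{"x":0,"y":0,"z":0.005,"yaw":0}]' >/dev/null && ok &&
python3 -m pendant '[{"x":0,"y":0,"z":0.01,"yaw":0},{"x":0,"y":0,"z":0.005,"yaw":0}]' >/dev/null && ok &&
python3 -m pendant '[{"x":0,"y":0,"z":0.01,"yaw":0},{"x":0,"y":0,"z":0.005,"yaw":0}]' >/dev/null && ok &&
python3 -m pendant '[{"x":0,"y":0,"z":0.01,"yaw":0},{"x":0,"y":0,"z":0.005,"yaw":0}]' >/dev/null && ok
```

```text
270.78 2.17
270.32 1.73
269.89 1.99
269.44 2.46
268.97 3.11
268.54 1.83
268.08 1.88
267.63 3.04
267.36 4.05
267.18 6.7
```

```bash
python3 -m pendant '[{"x":0,"y":0,"z":0,"yaw":0},{"x":0,"y":0,"z":0,"yaw":0}]'; python3 -c "
from station import get_obs
o=get_obs();print(o['tool_pos'],o['force'])"
```

```text
t: 12.87
tool_pos: [538.9, -2.8, 267.2]
eef_rot: [0.0, 0.75, 0.661, 0.0]
force: [-2.3, 1.0, 5.9]
gripper_width: 0.003
gripper_force: 2.7
[538.85968092  -2.80120191 267.21372118] [-2.33649078  1.02815646  5.88435816]
```

Touched down with about 3.5 N on the sleeve. Now I lift off and go back to the lever grip.

```bash
python3 -m pendant '[{"x":0,"y":0,"z":-0.1,"yaw":0},{"x":0,"y":0,"z":-0.4,"yaw":0},{"x":0,"y":0,"z":-0.8,"yaw":0},{"x":0,"y":0,"z":-0.8,"yaw":0},{"x":0,"y":0,"z":-0.4,"yaw":0},{"x":-0.6,"y":-0.08,"z":0,"yaw":0},{"x":-0.8,"y":-0.12,"z":0,"yaw":0},{"x":-0.8,"y":-0.12,"z":0,"yaw":0},{"x":-0.6,"y":-0.08,"z":0,"yaw":0},{"x":-0.5,"y":-0.08,"z":0,"yaw":0},{"x":0,"y":0,"z":0,"yaw":0},{"x":0,"y":0,"z":0,"yaw":0}]'
python3 -m pendant '[{"x":0,"y":0,"z":0.4,"yaw":0},{"x":0,"y":0,"z":0.4,"yaw":0},{"x":0,"y":0,"z":0.4,"yaw":0},{"x":0,"y":0,"z":0.4,"yaw":0},{"x":0,"y":0,"z":0.4,"yaw":0},{"x":0,"y":0,"z":0.4,"yaw":0},{"x":0,"y":0,"z":0.4,"yaw":0},{"x":0,"y":0,"z":0,"yaw":0}]' 40
```

```text
t: 13.87
tool_pos: [512.1, -99.9, 341.5]
eef_rot: [-0.0, 0.751, 0.661, -0.0]
force: [0.4, 0.1, 0.7]
gripper_width: 0.003
gripper_force: 0.0
t: 14.53
tool_pos: [511.4, -97.9, 255.4]
eef_rot: [-0.002, 0.75, 0.662, -0.001]
force: [0.0, -0.4, -0.5]
gripper_width: 0.399
gripper_force: 0.0
```

```bash
python3 -m pendant '[{"x":0,"y":0,"z":0.3,"yaw":0},{"x":0,"y":0,"z":0.3,"yaw":0},{"x":0,"y":0,"z":0.3,"yaw":0},{"x":0,"y":0,"z":0.3,"yaw":0},{"x":0,"y":0,"z":0.3,"yaw":0},{"x":0,"y":0,"z":0.3,"yaw":0},{"x":0,"y":0,"z":0,"yaw":0},{"x":0,"y":0,"z":0,"yaw":0}]' 40
python3 -m pendant '[{"x":0,"y":0,"z":0,"yaw":0},{"x":0,"y":0,"z":0,"yaw":0},{"x":0,"y":0,"z":0,"yaw":0},{"x":0,"y":0,"z":0,"yaw":0}]' 22
python3 -c "
from station import get_obs
import numpy as np
o=get_obs();d=o['tool_pos'][:2]-[518.5,-12.5];q=o['eef_rot'];print(np.hypot(*d),np.degrees(np.arctan2(d[1],d[0]))%360,np.degrees(2*np.arctan2(q[2],q[1])),o['joints'])"
```

```text
t: 15.2
tool_pos: [511.9, -99.2, 203.2]
eef_rot: [-0.001, 0.75, 0.661, -0.0]
force: [0.3, 0.4, -0.4]
gripper_width: 0.401
gripper_force: 0.0
t: 15.53
tool_pos: [512.3, -99.3, 204.1]
eef_rot: [0.0, 0.75, 0.661, 0.0]
force: [0.0, -0.1, 0.3]
gripper_width: 0.227
gripper_force: 0.0
87.04244295773506 265.92145986734204 82.7934328310267 [-3.38478556e-01  3.55204441e-01  1.56978519e+00  9.02238336e-05
  1.21577006e+00 -2.12731560e-01]
```

```bash
python3 -m pendant '[{"x":-0.004,"y":-0.204,"z":0,"yaw":0.0465},{"x":-0.004,"y":-0.204,"z":0,"yaw":0.0465},{"x":-0.004,"y":-0.204,"z":0,"yaw":0.0465},{"x":-0.004,"y":-0.204,"z":0,"yaw":0.0465},{"x":-0.004,"y":-0.204,"z":0,"yaw":0.0465},{"x":-0.004,"y":-0.204,"z":0,"yaw":0.0465},{"x":-0.004,"y":-0.204,"z":0,"yaw":0.0465},{"x":-0.004,"y":-0.204,"z":0,"yaw":0.0465},{"x":-0.004,"y":-0.204,"z":0,"yaw":0.0465},{"x":-0.004,"y":-0.204,"z":0,"yaw":0.0465}]'
python3 -m pendant '[{"x":-0.004,"y":-0.204,"z":0,"yaw":0.0465},{"x":-0.004,"y":-0.204,"z":0,"yaw":0.0465},{"x":-0.004,"y":-0.204,"z":0,"yaw":0.0465},{"x":-0.004,"y":-0.204,"z":0,"yaw":0.0465},{"x":-0.004,"y":-0.204,"z":0,"yaw":0.0465},{"x":-0.004,"y":-0.204,"z":0,"yaw":0.0465},{"x":-0.004,"y":-0.204,"z":0,"yaw":0.0465}]'
python3 -c "
from station import get_obs
import numpy as np
o=get_obs();d=o['tool_pos'][:2]-[518.5,-12.5];q=o['eef_rot'];print(np.hypot(*d),np.degrees(np.arctan2(d[1],d[0]))%360,np.degrees(2*np.arctan2(q[2],q[1])))"
```

```text
t: 16.37
tool_pos: [458.1, -75.1, 204.2]
eef_rot: [0.001, 0.932, 0.363, 0.001]
force: [3.4, -0.9, -0.5]
gripper_width: 0.223
gripper_force: 1.5
t: 16.95
tool_pos: [435.8, -39.3, 204.3]
eef_rot: [0.001, 0.992, 0.128, 0.001]
force: [3.2, -3.7, -1.5]
gripper_width: 0.216
gripper_force: 1.9
86.93072816771969 197.98723474289997 14.652536593121116
```

```bash
python3 -m pendant '[{"x":-0.004,"y":-0.13,"z":0,"yaw":0.029},{"x":-0.004,"y":-0.13,"z":0,"yaw":0.029},{"x":0,"y":0,"z":0,"yaw":0},{"x":0,"y":0,"z":0,"yaw":0}]'
python3 -m pendant '[{"x":0,"y":0.08,"z":0,"yaw":0},{"x":0,"y":0,"z":-0.3,"yaw":0},{"x":0,"y":0,"z":-0.6,"yaw":0},{"x":0,"y":0,"z":-0.8,"yaw":0},{"x":0,"y":0,"z":-0.9,"yaw":0},{"x":0,"y":0,"z":-0.9,"yaw":0},{"x":-0.9,"y":0,"z":-0.5,"yaw":0},{"x":-0.9,"y":0,"z":0,"yaw":0},{"x":0,"y":0,"z":0,"yaw":0},{"x":0,"y":0,"z":0,"yaw":0}]' 30
python3 - <<'E'
from h import *
w=viewer.get_image("wrist")[:,:,::-1]; s=viewer.get_image("side")[190:350,250:410,::-1]
cv2.imwrite("pics/end.png",np.hstack([cv2.resize(w,(440,330)),cv2.resize(s,(330,330),interpolation=cv2.INTER_CUBIC)]))
o=get_obs()
print(o["force"],proj("wrist",[518.5,-12.5,214],o))
for a in (1.1,1.2,1.3,1.4):
    t=np.radians(203.8)-(a-1.2); u,v=proj("wrist",[518.5+88*np.cos(t),-12.5+88*np.sin(t),229],o); print(a,u*.6875,v*.6875)
E
```

```text
t: 17.28
tool_pos: [433.1, -31.4, 204.1]
eef_rot: [0.0, 0.996, 0.087, 0.001]
force: [1.1, -0.9, 0.3]
gripper_width: 0.218
gripper_force: 0.6
t: 18.12
tool_pos: [379.4, -43.0, 324.8]
eef_rot: [0.0, 0.996, 0.086, 0.001]
force: [0.4, 0.9, 0.3]
gripper_width: 0.299
gripper_force: 0.0
[-0.30649117  0.5699282   0.05546827] (np.float64(310.03536943511637), np.float64(15.026524496471808))
1.1 245.93857133728324 108.74127416344928
1.2 236.61952967445285 111.57908363108996
1.3 227.1342447971668 113.45385795067855
1.4 217.5492741014936 114.35854848188407
```

View pics/end.png

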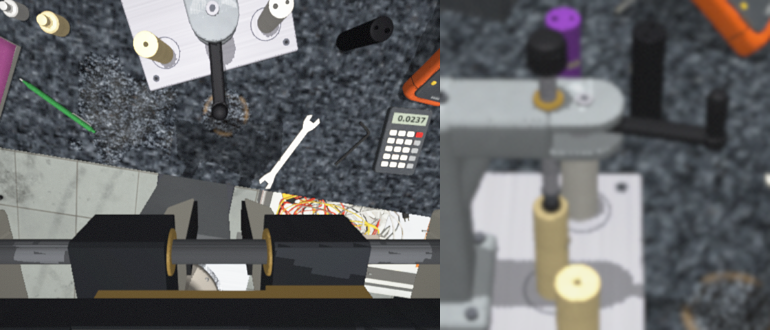

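The last picture shows the lever grip at about (220,111), which puts it near 1.37 rad and past tight. The foot rests on the sleeve, the robot is clear, and all the sleeves are still standing.

```bash
python3 -c "
from station import robot
print(robot.finish_job())"
```

```text
the job is handed in; nothing more can be done
None
```

The stop is set and handed in: the foot rests on the 95 mm sleeve, touched down with about 3.5 N, and the clamp lever is swung back tight at roughly 1.37 rad, at 18 s of the 67 s allowed.

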